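# Reset the insole-length gauge to the red size with its spring plunger

### The arm

A 6-joint arm with a two-finger parallel gripper is mounted at the origin on a cart in front of the work surface, level with it; the furniture and walls round the work are solid. World frame = base frame: x ahead of the robot, y to its left, z up, the work surface at z = 0. Lengths are in m, angles in degrees, forces in N, time in s.
With the tool pointing down it reaches from about 0.35 to 0.875 m from the base axis. Payload 4.2 kg.
Tool frame: the origin (TCP) lies midway between the tips of the shut fingers; the grasp point (between the pads) lies 19 mm behind it; z points along the fingers, y is the line along which they close (so a half turn about z gives the same grasp; the last joint's range is limited). The gripper opens to 87 mm and grips with 3 to 60 N. Pads are 19 mm wide; open, the fingers measure 117 mm over their backs; the gripper's body (75 mm by 190 mm) begins 51 mm behind the grasp point.
Start: joints at [-54.167, 22.042, 0.453, 0, -68.411, -14.817], TCP at [0.224, -0.583, 0.223] pointing down, gripper open.
Joint ranges: [-179.83, 179.83], [-69.29, 118.12], [-61.27, 80.66], [-181.25, 117.63], [-171.15, -9.14], [-177.46, 177.46]. Speed limits (degrees/s): [159.86, 159.86, 180, 180, 180, 180].

### API

Orientations are given as [roll, pitch, yaw] about the fixed x, y, z axes, in that order (R = Rz(yaw) Ry(pitch) Rx(roll)).
In Python, from workcell import env gives the robot as it stands. The module is installed in compiled form; this text tells all that it offers. Calls block until the motion is done:
- env.goto(position, orientation): joint-space move of the TCP to a pose.
- env.move_straight(position, rotation=None, rate=0.15, force_limit=None): straight line of the TCP; rotation=None keeps the orientation; rate is the mean speed in m/s. With force_limit (N) it stops when the force on the tool has changed by that much, and returns True; else False.
- env.set_joints(angles): joint-space move.
- env.gripper_to(opening, grasp_force=None): opening from 0.0 (shut) to 1.0 (fully open); grasp_force is the grip in N (None keeps the last); returns when the fingers have stopped.
- env.dwell(seconds).
- env.inverse_kinematics(position, orientation): joint angles nearest the present ones, or None.
- env.read_state(): the state.
- env.grab_frame(name): name is "side" or "top" or "wrist"; returns a dict with "image" (400x640x3 uint8, blue, green, red), "fx", "fy", "cx", "cy" (pixels), "D" ([k1, k2, p1, p2, k3] as OpenCV has them; the pictures are not rectified), "position" and "orientation" of the camera in the world. Camera axes: x right, y up, looking along -z (the intrinsics and any distortion apply to the point x, -y, -z); pixel columns grow to the right and rows downward; lengths in m; the calibration is good to about 2 mm. A picture is of the moment at which its call begins. There is no depth.
A pose or a line that the arm cannot do raises env.Unreachable and nothing moves.
- env.close_job(): hands the job in; it is judged then, once.
Trained networks look in a picture, given as the dict that the camera call returned (one of the last four; its "shot" number tells which), for a name from the list of things; names that differ only in an ending like _2 or _b are one class to them, and where a whole thing is asked for, a point or a joint stands for the part that bears it (a point fixed in the world has none). Each returns a list of dicts, best first, with "score" (0 to 1); they miss things now and then, are a little off and sometimes report something else, mostly with a low value. They report only what shows in the picture. A call takes as long as a camera call.
- env.search_frame(picture, thing): "xyz" ([x, y, z] in m, in world coordinates, good to about 4 mm: the middle of the surface that is visible of it).
- env.trace(picture, thing): "mask" (400x640 bool, what is visible of it).
The state is a dict: "clock": time; "joint_positions": joint angles; "qvel": joint speeds; "joint_torque": joint torques, N m; "position": TCP position; "tool_rot": TCP orientation; "force": force on the tool from outside, world axes, zero at the start; "wrist_torque": the same for the moment, N m; "opening": opening from 0.0 (shut) to 1.0 (fully open); "finger_force": force on a finger pad.
Only numpy, scipy, OpenCV 4.12 (cv2) and the standard library are available. Lean on these libraries where they do the work, as an engineer would, in place of code of your own. Each camera call takes 0.05 s, during which the arm holds its last target. There are 200 camera calls.

### The job

Set the insole-length gauge to the red size: pull the black knob of the spring plunger up, slide the blue sleeve along the tube to the hole by the red tag, and let the pin drop fully home in that hole. The tag only shows roughly where the hole is, so find it by feel, and never force the pin against the tube. Leave the tape roll and the tin of tacks beside the gauge where they are.

Things in the scene. Friction and masses are not known exactly. Their poses are not given: they have to be found in the camera images.
- gauge: Gauge screwed to the table: plywood board 120 mm (x) by 274 mm (y), 12 mm thick, with two grey end blocks (78 mm high) that carry a square tube along its y axis. Origin on the table under the tube's middle; x points away from the robot, y along the tube, z up. A dark strip behind the tube (x = +46 mm, top 70 mm high) carries four coloured tags.
- sleeve (a joint): Position (m) of the blue sleeve along the tube, + towards the gauge's +y; 0 at the start, with the pin in the middle hole; travel -0.092 to 0.092. Sleeve 40 mm long (y), 43 mm wide, top 79 mm above the table, with a stop foot hanging on the robot's side. It stays where it is left (3 N of rubbing, about 6 N with the pin riding on the tube).
- plunger (a joint): How far (m) the spring plunger is up: 0 = pin home in a hole, 0.0075 = pin resting on the tube between holes, 0.014 = end stop. The spring presses down with 6 N at 0, 13 N at 0.014. Pin 10 mm thick, end tapered to 8 mm, 7.5 mm deep in the tube when home. Let go, it drops in by itself within about 1.5 mm of a hole's centre and locks the sleeve.
- knob (a point): Centre of the plunger's black knob: 26 mm in diameter, 24 mm high, upright, from 112 to 136 mm above the table when the pin is home; moves with sleeve and plunger. Below it 12 mm of bare 10 mm stem, then a brass barrel, 24 mm in diameter, its top 100 mm above the table. Free all round. Pushing the knob along the tube slides the sleeve.
- pin_axis (a point): Point on the pin's axis at the height of the tube's upper face; moves with the sleeve, not with the plunger.
- tube: The square tube, fixed: 30 mm square, origin at the middle of its upper face (70 mm above the table), axes as the gauge's. Five 12 mm holes in that face on its centre line, 33 to 47 mm apart, unevenly, the middle one at y = 0. The pin riding on it presses with about 10 N; the load on the tube must stay under 25 N.
- red_tag: Red tag, 14 mm wide and 22 mm high, clipped on the strip behind the tube; origin at the strip's top under the tag, axes as the gauge's. It stands beside the wanted hole, but up to 8 mm to either side of it along y (white, green and yellow tags mark other holes; the middle hole has none).
- tape_roll: Rolled yellow measuring tape, loose, 53 mm across and 16 mm high, on the table beside the +y end of the gauge; origin under its centre.
- tack_tin: Small open grey tin of tacks, loose, 64 mm across and 20 mm high, on the table beside the +y end of the gauge; origin under its centre.

How it is judged:
By the outcome, as a careful person would: the job done as asked, in the order asked, and still so for the second after the job is handed in, with the robot touching nothing.
It also fails if it takes over 51 s, if anything falls off the work surface, if the arm or the gripper's body presses on something with over 40 N, if the wrist force passes 120 N, or if a joint passes its speed limit or range.

## Working session

There is one attempt and no reset: what is moved stays moved. The work goes in short steps, each a Python script; the robot and the scene stay as the last script left them, time stands still between calls to the robot, and variables do not carry over. Pictures are saved under pics/ and viewed, at most 10 in all, crops included, and the job is handed in when it is done.

```bash
mkdir -p pics
python3 - <<'E'
from workcell import env
import cv2, numpy as np
s=env.read_state(); print(s)
fs={n:env.grab_frame(n) for n in("top","side")}
for n,f in fs.items():
    cv2.imwrite(f"pics/{n}0.png",f["image"]); print(n,f["position"],f["orientation"],f["fx"],f["D"])
    for t in("gauge","knob","sleeve","red_tag","tube","tape_roll","tack_tin"):
        print(t,[(np.round(r["xyz"],4).tolist(),round(r["score"],2)) for r in env.search_frame(f,t)][:3])
E
```

```text
{'clock': 0.0, 'joint_positions': array([-5.41682199e+01,  2.20902944e+01,  3.80706595e-01, -2.88526421e-02,
       -6.84125563e+01, -1.48165561e+01]), 'qvel': array([-0.01273995,  0.02467247, -0.00504346, -0.01273931,  0.01592017,
        0.03505068]), 'joint_torque': array([-4.01527166e-05, -3.90666103e+01,  1.87400204e+01,  4.21988279e+00,
        1.08742638e-02, -2.04667986e-04]), 'position': array([ 0.22393521, -0.58285821,  0.22147122]), 'tool_rot': array([ 1.79875060e+02, -5.32110288e-03, -1.58995414e+02]), 'force': array([-0.12354073, -0.55809476,  0.39440871]), 'wrist_torque': array([-0.02655915, -0.02743947,  0.0116541 ]), 'finger_force': 0.0, 'opening': 1.0020468959877766}
top [0.38085412 0.13410253 0.95064782] [ 12.65843322  -0.13605059 -88.46055641] 373.18121683123076 [-0.0305248  0.         0.         0.         0.       ]
gauge [([0.4919, 0.0748, 0.0141], 0.85)]
knob [([0.5014, 0.0749, 0.1348], 0.64)]
sleeve [([0.492, 0.0737, 0.0769], 0.65)]
red_tag [([0.5478, 0.0412, 0.0727], 0.46)]
tube [([0.5008, 0.0937, 0.0685], 0.82)]
tape_roll [([0.452, 0.2506, 0.0164], 0.87)]
tack_tin [([0.5326, 0.268, 0.0009], 0.92)]
side [ 0.60160736 -0.47863221  0.66851526] [47.96493564 -0.15959929  5.87213813] 508.2888314521178 [-0.03685858  0.          0.          0.          0.        ]
gauge [([0.502, 0.0327, 0.0257], 0.84)]
knob [([0.5029, 0.0653, 0.1316], 0.81)]
sleeve [([0.4926, 0.0592, 0.0795], 0.76), ([0.5483, 0.0347, 0.073], 0.21)]
red_tag [([0.5489, 0.0354, 0.074], 0.69)]
tube [([0.5084, 0.0245, 0.0683], 0.81), ([0.5022, 0.0638, 0.1333], 0.39)]
tape_roll [([0.4512, 0.2405, 0.0181], 0.58)]
tack_tin [([0.5346, 0.2759, 0.0085], 0.92)]
```

View pics/top0.png

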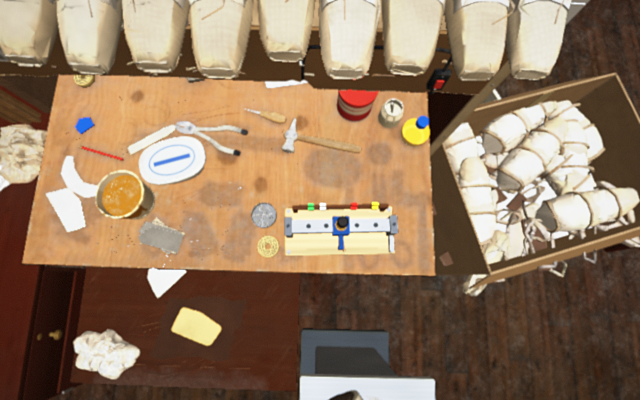

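View pics/side0.png

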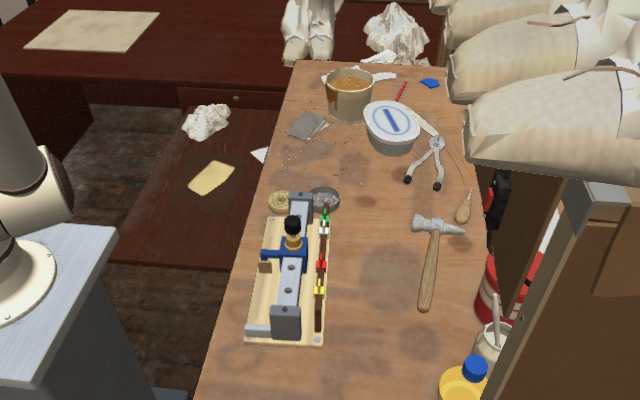

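```bash
cat > h.py <<'E'
from workcell import env
import cv2, numpy as np
from scipy.spatial.transform import Rotation as Ro
def ray(f,uv):
    K=np.array([[f["fx"],0,f["cx"]],[0,f["fy"],f["cy"]],[0,0,1]])
    p=cv2.undistortPoints(np.array([[uv]],float),K,np.array(f["D"]))[0,0]
    return np.array(f["position"]),Ro.from_euler("xyz",f["orientation"],degrees=True).as_matrix()@[p[0],-p[1],-1]
def plane(f,uv,z):
    o,d=ray(f,uv); return o+d*(z-o[2])/d[2]
E
python3 - <<'E'
from h import *
import pickle
env.goto([0.44,0.05,0.30],[180,0,-180])
s=env.read_state();print(s["clock"],s["position"],s["joint_positions"].round(1))
f=env.grab_frame("wrist");pickle.dump(f,open("w1.pkl","wb"));cv2.imwrite("pics/w1.png",f["image"]);print(f["position"],f["orientation"])
for t in("gauge","knob","sleeve","red_tag","tube"):
    print(t,[(np.round(r["xyz"],4).tolist(),round(r["score"],2)) for r in env.search_frame(f,t)][:3])
E
```

```text
3.1917 [0.44009667 0.04959176 0.2999015 ] [  27.6    0.9  -15.5    0.   -73.6 -117.6]
[0.3749943  0.04883144 0.46257584] [-1.39934697e+01  4.47450158e-02  8.99605901e+01]
gauge [([0.4858, 0.0665, 0.0123], 0.8), ([0.4973, 0.0524, 0.0759], 0.2), ([0.4977, 0.0746, 0.1362], 0.19)]
knob [([0.4986, 0.0752, 0.1359], 0.83), ([0.4893, 0.07, 0.0771], 0.51)]
sleeve [([0.4897, 0.0714, 0.076], 0.87)]
red_tag []
tube [([0.498, 0.0511, 0.0736], 0.84)]
```

View pics/w1.png

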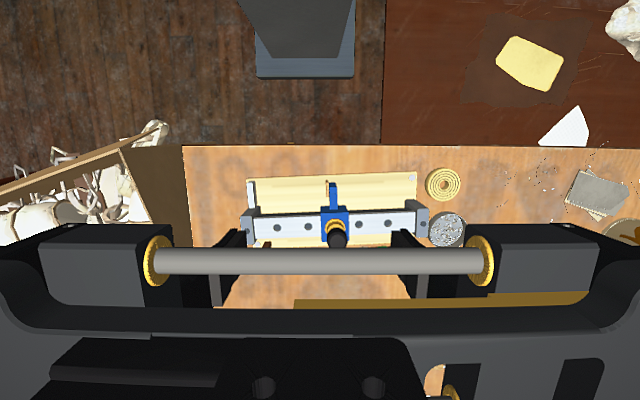

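Run:
```python
import cv2,numpy as np
a=cv2.imread("pics/w1.png")[160:260,230:440]; b=cv2.imread("pics/side0.png")[185:345,230:340]
c=cv2.imread("pics/top0.png")[195:265,280:400]
A=cv2.resize(a,None,fx=3.8,fy=3.8,interpolation=cv2.INTER_CUBIC)
C=cv2.resize(c,None,fx=3,fy=3,interpolation=cv2.INTER_CUBIC)
B=cv2.resize(b,None,fx=3.5,fy=3.5,interpolation=cv2.INTER_CUBIC)
cv2.imwrite("pics/a.png",np.vstack([A,np.pad(C,((0,0),(0,A.shape[1]-C.shape[1]),(0,0)))])); cv2.imwrite("pics/b.png",B)
```

```text
(no output)
```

View pics/a.png

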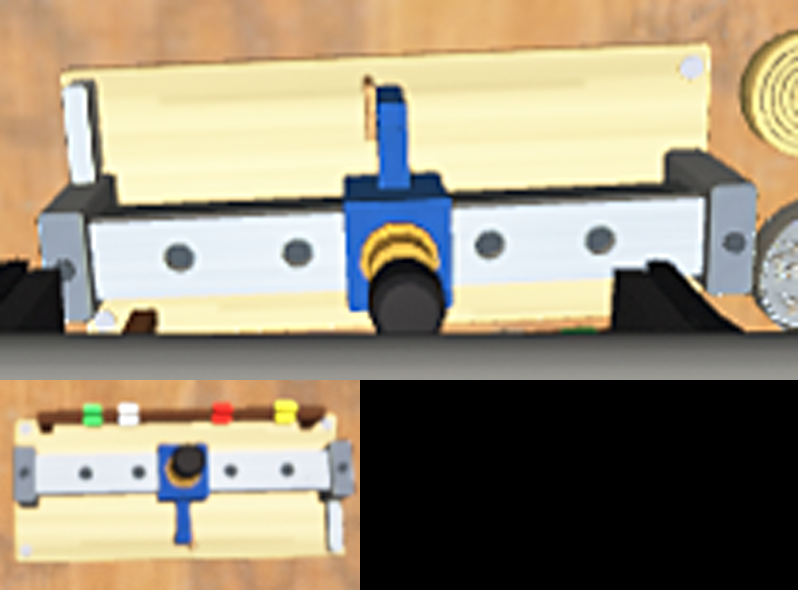

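View pics/b.png

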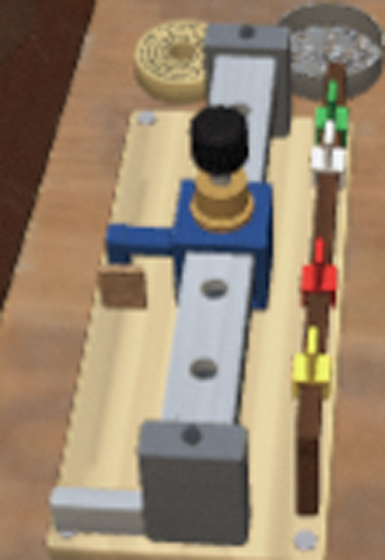

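Run:
```python
from h import *
import pickle
f=pickle.load(open("w1.pkl","rb"))
P=[plane(f,(230+(u+.5)/3.8-.5,160+(v+.5)/3.8-.5),.07) for u,v in((180,257),(298,253),(490,244),(600,240))]
print(np.round(P,4)); 
d=P[3]-P[0]; print("yaw",np.degrees(np.arctan2(-d[0],d[1])))
k=plane(f,(230+407/3.8,160+298/3.8),.136);print("knob top",k)
t=env.grab_frame("top");s=env.grab_frame("side")
for n,g,pts in(("top",t,((280+230/3,195+(470-380)/3),(280+287/3,195+(470-380)/3),(280+138/3,195+91/3),(280+85/3,195+92/3))),("side",s,((230+214/3.5,185+288/3.5),(230+203/3.5,185+368/3.5)))):
    print(n,np.round([plane(g,p,.07) for p in pts],4))
print(plane(t,(280+189/3,195+79/3),.136),plane(s,(230+220/3.5,185+124/3.5),.136))
for g in(t,s):
    for n in("red_tag","knob"):print(n,[(r["xyz"],r["score"]) for r in env.search_frame(g,n)][:2])
```

```text
[[ 0.5061 -0.011   0.07  ]
 [ 0.5045  0.0338  0.07  ]
 [ 0.501   0.1066  0.07  ]
 [ 0.4994  0.1483  0.07  ]]
yaw 2.3887160332828965
knob top [0.49827705 0.07142869 0.136     ]
top [[ 0.5032  0.0352  0.07  ]
 [ 0.5044 -0.0099  0.07  ]
 [ 0.5005  0.108   0.07  ]
 [ 0.4985  0.1499  0.07  ]]
side [[ 0.5044  0.0342  0.07  ]
 [ 0.5062 -0.0105  0.07  ]]
[0.50135014 0.07276789 0.136     ] [0.50415293 0.07039285 0.136     ]
red_tag []
knob []
red_tag []
knob [([0.5035, 0.0648, 0.1355], 0.53), ([0.4987, 0.0617, 0.0785], 0.3)]
```

Run:
```python
from h import *
R=[180,0,-177.6]
def st(l):
    s=env.read_state();print(l,round(s["clock"],2),s["position"].round(4),s["force"].round(1),round(s["opening"]*87,1),round(s["finger_force"],1))
env.gripper_to(0.6)
env.goto([.5022,.0722,.18],R); st("above")
print(env.move_straight([.5022,.0722,.109],rate=.08,force_limit=10)); st("down")
env.gripper_to(0.0,12); st("grip12")
```

```text
above 5.28 [0.5026 0.0722 0.1806] [-0.5  0.8  0.9] 52.0 0.0
False
down 6.31 [0.5027 0.0724 0.1095] [ 0.3 -0.  -0.5] 52.0 0.0
grip12 6.9 [0.5023 0.0724 0.1091] [-1.3  0.9  0.9] 25.2 12.0
```

Run:
```python
from h import *
def st(l):
    s=env.read_state();print(l,round(s["clock"],2),s["position"].round(4),s["force"].round(1),round(s["opening"]*87,1),round(s["finger_force"],1))
env.gripper_to(0.0,45); st("grip")
for z in(.113,.1165,.1195):
    print(env.move_straight([.5022,.0722,z],rate=.02,force_limit=25)); st("lift")
```

```text
grip 7.12 [0.5023 0.0724 0.1091] [-0.9  1.9  1.1] 24.6 45.0
False
lift 7.47 [0.5021 0.0723 0.1123] [ 3.4  2.4 -9.1] 24.6 45.0
False
lift 7.79 [0.5021 0.0723 0.1163] [ 2.1  3.6 -9.7] 24.6 45.0
False
lift 8.09 [0.5021 0.0723 0.1194] [  3.4   1.8 -11. ] 24.6 45.0
```

Run:
```python
from h import *
def st(l):
    s=env.read_state();print(l,round(s["clock"],2),s["position"].round(4),s["force"].round(1),round(s["opening"]*87,1),round(s["finger_force"],1))
for y in(.064,.0405):
    print(env.move_straight([.5022+(.0722-y)*.0417,y,.1195],rate=.04,force_limit=20)); st("slide")
# let the spring set the pin gently on the tube
print(env.move_straight([.5022+(.0317)*.0417,.0405,.1170],rate=.01,force_limit=15)); st("low")
env.gripper_to(0.36); st("open")
f=env.grab_frame("side");cv2.imwrite("pics/s2.png",cv2.resize(f["image"][185:345,220:350],None,fx=3.5,fy=3.5,interpolation=cv2.INTER_CUBIC))
```

```text
False
slide 8.45 [0.5024 0.0636 0.1194] [  4.    0.9 -12. ] 24.5 45.0
False
slide 9.19 [0.5034 0.04   0.1195] [  3.5  -0.7 -12.3] 24.5 45.0
False
low 9.59 [0.5034 0.0401 0.117 ] [  4.3  -3.3 -10.7] 24.7 45.0
open 10.05 [0.5038 0.0407 0.1178] [0.6 0.8 0.1] 31.3 0.0
```

View pics/s2.png

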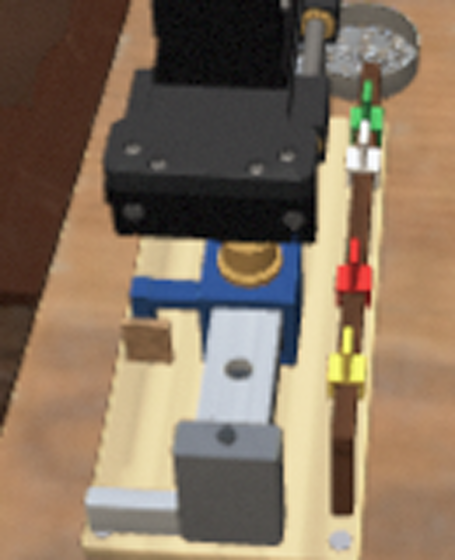

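Run:
```python
from h import *
def st(l):
    s=env.read_state();print(l,round(s["clock"],2),s["position"].round(4),s["force"].round(1),round(s["opening"]*87,1),round(s["finger_force"],1))
X=lambda y:.5022+(.0722-y)*.0417
print(env.move_straight([X(.0405),.0405,.1115],rate=.03,force_limit=8)); st("low")
for y in np.arange(.038,.026,-.002):
    h=env.move_straight([X(y),y,.1115],rate=.01,force_limit=13); st(h)
    if h: break
```

```text
False
low 10.43 [0.5033 0.0404 0.1111] [ 0.6  0.1 -0.9] 31.2 0.0
False 10.83 [0.5037 0.0379 0.1116] [ 0.3  0.  -0.2] 31.7 0.0
False 11.18 [0.5038 0.0367 0.1116] [-0.8  4.6  0.6] 31.5 2.5
False 11.53 [0.5039 0.0349 0.1114] [-0.9  6.2 -0.8] 31.2 2.9
False 11.88 [0.5038 0.0321 0.1113] [-0.   2.9 -1.8] 31.3 1.5
False 12.23 [0.5039 0.03   0.1113] [ 1.   4.6 -2.8] 31.4 2.0
False 12.58 [0.504  0.0294 0.1113] [-1.5 10.2 -3.6] 31.8 4.9
```

Run:
```python
from h import *
def st(l):
    s=env.read_state();print(l,round(s["clock"],2),s["position"].round(4),s["force"].round(1),round(s["opening"]*87,1),round(s["finger_force"],1))
X=lambda y:.5022+(.0722-y)*.0417
for y in(.0275,.0265):
    h=env.move_straight([X(y),y,.1115],rate=.01,force_limit=8); st(h)
    if h: break
for y in np.arange(.031,.0425,.0015):
    h=env.move_straight([X(y),y,.1115],rate=.012); st(h)
    if env.read_state()["force"][1]<-11: break
```

```text
False 12.83 [0.5041 0.0293 0.1114] [-2.3 11.8 -2.7] 31.2 5.6
False 13.08 [0.5041 0.029  0.1113] [-3.2 14.8 -2.2] 31.3 7.2
False 13.61 [0.504  0.0304 0.1117] [ 0.1 -0.  -1.2] 31.6 0.0
False 13.88 [0.5038 0.0323 0.1115] [ 0.1  0.4 -0.2] 31.3 0.0
False 14.16 [0.5038 0.0341 0.1115] [-0.3 -0.2  0.5] 31.4 0.0
False 14.43 [0.5037 0.0356 0.1115] [0.4 0.7 0.8] 31.1 0.0
False 14.71 [0.5036 0.0367 0.1115] [ 0.9 -2.1  0.5] 30.9 1.1
False 14.98 [0.5036 0.0383 0.1115] [ 0.2 -2.4  0.4] 31.1 1.5
False 15.26 [0.5035 0.0393 0.1115] [ 2.2 -5.9 -0.2] 31.4 3.0
False 15.53 [0.5034 0.0397 0.1116] [ 2.4 -9.8 -0.3] 31.4 5.2
```

Run:
```python
from h import *
def st(l):
    s=env.read_state();print(l,round(s["clock"],2),s["position"].round(4),s["force"].round(1),round(s["opening"]*87,1),round(s["finger_force"],1))
env.move_straight([.5038,.0344,.1115],rate=.03);st("c")
env.gripper_to(.6);env.move_straight([.5038,.0344,.2],rate=.1)
env.goto([.40,-.13,.25],[180,0,-177.6]);st("away")
f=env.grab_frame("side");t=env.grab_frame("top")
A=cv2.resize(f["image"][200:340,230:340],None,fx=4,fy=4,interpolation=cv2.INTER_CUBIC)
B=cv2.resize(t["image"][195:265,280:400],None,fx=2.9,fy=2.9,interpolation=cv2.INTER_CUBIC)
c=np.zeros((560,800,3),np.uint8);c[:A.shape[0],:A.shape[1]]=A;c[:B.shape[0],448:448+B.shape[1]]=B
cv2.imwrite("pics/s3.png",c)
for g in(f,t):
    for n in("knob","sleeve"):print(n,[(np.round(r["xyz"],4),r["score"]) for r in env.search_frame(g,n)][:2])
```

```text
c 15.92 [0.5039 0.0348 0.1115] [-0.4  0.6  1. ] 31.3 0.0
away 18.46 [ 0.4004 -0.1297  0.2496] [ 0.2  1.5 -0.1] 51.8 0.0
knob [(array([0.504 , 0.0334, 0.1348]), 0.74), (array([0.4993, 0.0204, 0.0787]), 0.39)]
sleeve [(array([0.498 , 0.0243, 0.0788]), 0.69)]
knob []
sleeve [(array([0.4987, 0.0433, 0.0785]), 0.62)]
```

View pics/s3.png

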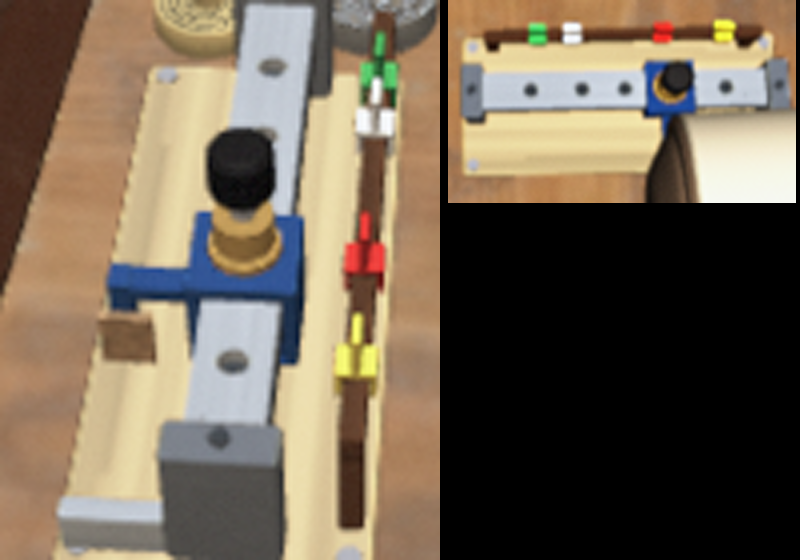

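Run:
```python
from h import *
def st(l):
    s=env.read_state();print(l,round(s["clock"],2),s["position"].round(4),s["force"].round(1))
env.gripper_to(0,10)
env.goto([.5038,.0344,.18],[180,0,-177.6]);env.move_straight([.5038,.0344,.149],rate=.06);st("pre")
for z in np.arange(.146,.133,-.001):
    h=env.move_straight([.5038,.0344,z],rate=.008,force_limit=5)
    if h or env.read_state()["force"][2]>4: break
st(h); env.move_straight([.5038,.0344,.2],rate=.1); st("up")
```

```text
pre 21.35 [0.5039 0.0344 0.1489] [-0.3 -0.4 -0. ]
True 24.57 [0.504  0.0344 0.1364] [-0.6  0.3  3.5]
up 25.36 [0.5032 0.0343 0.1992] [ 0.  -0.6 -0. ]
```

The light touch found the knob's top at 136.4 mm; it should be 136 mm with the pin home, so the pin is fully in. I'm handing the job in.

```bash
python3 -c "
from workcell import env
print(env.close_job())"
```

```text
the job is handed in; nothing more can be done
None
```

The gauge is set to red: the sleeve is locked at the hole by the red tag with the pin fully home (knob top felt at 136.4 mm, 136 expected); I never went near the tape roll or the tin, and handed in at about 25 s.

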